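# Start a blank run on the moisture analyser

### The job

Start a blank run on the moisture analyser, its drying pan empty: with the hood still open, lightly tap the blue tare key; then push the hood gently down by its dark grip strip until it is fully shut; then lightly tap the green start key. Work with the fingertips and lift nothing; do not press the red stop key, and leave the pan and everything else on the bench where it is.

Things in the scene. Friction and masses are not known exactly. Their poses are not given: they have to be found in the camera images.
- analyser: white and grey moisture analyser, fixed, 330 (x) x 204 (y) mm, deck 56 mm above the bench, 130 mm tall with hood shut. Origin: centre of its underside; x from the keys (front, -x) to the hinge, y to the left seen from the keys. Keys lie 140 mm before the origin: blue (y +60 mm), red (0), green (-60 mm). Behind them a black display rises to about 70 mm, x -108 to -72 mm. Keep forces on it under 30 N.
- tare_top (a point): centre of the top face of the blue tare key at its present height (66 mm above the bench when up); cap 26 (x) x 30 (y) mm, stands 9 mm out of the panel. Axes as the analyser's.
- start_top (a point): the same point of the green start key, of the same size
- stop_top (a point): the same point of the red stop key between them, of the same size; not to be pressed
- tare_key (a joint): travel of the blue key in m: 0 up, 0.006 fully down (spring-loaded, 0.7 N to begin and 4.6 N fully down; comes up by itself); tapped past 0.003; keep under 18 N
- start_key (a joint): the same for the green key
- stop_key (a joint): the same for the red key; any press past 0.002 stops the instrument
- hood (a joint): opening angle of the hood in rad: 0 fully shut, 0.55 to 0.85 at the start, 1.0 at most. A friction hinge keeps it where it is left; about 2 to 3 N square to the grip strip moves it down. It shuts on soft buffers that give a few mm when pressed on.
- hood_grip (a point): centre of the top face of the dark grip strip (30 x 120 mm, long side along y) on the front end of the white hood, 187 mm before the hinge axis and 45 mm above it with the hood shut (then 130 mm above the bench). Axes fixed to the hood: z square out of the strip, y along it, x toward the hinge.
- hood_hinge (a point): middle of the hood's hinge axis, 128 mm behind the analyser's origin, 85 mm above the bench; the axis runs along the analyser's y. Axes turn with the hood.
- pan: empty loose aluminium drying pan, 91 mm across, 9 mm tall, on its carrier under the hood; origin: centre of its underside. It stays there untouched.
- pan_seat (a point): centre of the top of the pan carrier, where the pan's underside rests: 22 mm behind the analyser's origin, 66 mm above the bench
- tweezers: steel tweezers lying on the bench left of the analyser, 128 mm long along their y, 13 mm wide, 10 mm tall; bystander
- jar_blue: sample jar with blue cap standing right of the analyser, 44 mm wide, 68 mm tall; bystander
- jar_red: sample jar with red cap, 62 mm wide, 98 mm tall, one of three jars on the left; bystander
- jar_black: sample jar with black cap, 56 mm wide, 82 mm tall, on the left; bystander
- jar_white: sample jar with white cap, 48 mm wide, 72 mm tall, on the left; bystander
- cup: open steel mixing cup, 71 mm across, 116 mm tall, at the front right; bystander. Origins of tweezers, jars and cup: centre of the underside.

How it is judged:
By the outcome, as a careful person would: the job done as asked, in the order asked, and still so for the second after the job is handed in, with the robot touching nothing.
It also fails if it takes over 58 s, if anything falls off the work surface, if the arm or the gripper's body presses on something with over 40 N, if the wrist force passes 120 N, or if a joint passes its speed limit or range.

### The arm

A 6-joint arm with a two-finger parallel gripper is mounted at the origin on a cart in front of the work surface, level with it; the furniture and walls round the work are solid. World frame = base frame: x ahead of the robot, y to its left, z up, the work surface at z = 0. Lengths are in m, angles in degrees, forces in N, time in s.
With the tool pointing down it reaches from about 0.35 to 0.975 m from the base axis. Payload 17.4 kg.
Tool frame: the origin (TCP) lies at the very end of the fingers, on their centre line; the grasp point (between the pads) lies 19 mm behind it; z points along the fingers, y is the line along which they close (so a half turn about z gives the same grasp; the last joint's range is limited). The gripper opens to 85 mm and grips with 20 to 120 N. Pads are 22 mm wide; open, the fingers measure 114 mm over their backs; the gripper's body (76 mm by 85 mm) begins 54 mm behind the grasp point. The pads swing forward as they close: fully open they stand 13 mm farther back than shut.
Start: joints at [67.678, 6.646, 82.598, -0, 90.757, -2.166], TCP at [0.233, 0.634, 0.231] pointing down, gripper open.
Joint ranges: [-162.19, 162.19], [-47.58, 125.68], [4.15, 143.07], [-65.23, 245.23], [0.69, 171.88], [-170.13, 170.13]. Speed limits (degrees/s): [108.29, 108.29, 127.2, 180, 180, 180].

### API

Orientations are given as [roll, pitch, yaw] about the fixed x, y, z axes, in that order (R = Rz(yaw) Ry(pitch) Rx(roll)).
In Python, from bench import move_ptp, move_linear, set_joints, command_gripper, sleep, inverse_kinematics, grab_frame, IKError, close_job, read_time_s, read_joint_pos, read_joint_vel, read_joint_efforts, read_eef_pos, read_orientation, read_force, read_ft_torque, read_gripper_width, read_grip_force gives the robot as it stands. Calls block until the motion is done:
- move_ptp(position, orientation): joint-space move of the TCP to a pose.
- move_linear(position, v=0.15, attitude=None): straight line of the TCP; attitude=None keeps the orientation; v is the mean speed in m/s.
- set_joints(angles): joint-space move.
- command_gripper(opening): finger opening in m; the grip force is fixed at half the most; returns when the fingers have stopped.
- sleep(seconds).
- inverse_kinematics(position, orientation): joint angles nearest the present ones, or None.
- grab_frame(name): name is "scene" or "top" or "wrist"; returns a dict with "pixels" (384x512x3 uint8, blue, green, red), "range_z" (384x512 float32, m along the optical axis (not along the pixel's ray), 0 where there is no reading), "fov_y" (degrees; the focal length in pixels is half the picture's height over the tangent of half this angle, whatever the lens; pixels are square), "cx", "cy" (the principal point, pixels), "distortion" ([k1, k2, p1, p2, k3] as OpenCV has them; the pictures are not rectified), "cam_to_world" (4x4, takes a point from camera to world coordinates). Camera axes: x right, y up, looking along -z (the intrinsics and any distortion apply to the point x, -y, -z); pixel columns grow to the right and rows downward; lengths in m; the calibration is good to about 2 mm. A picture is of the moment at which its call begins.
A pose or a line that the arm cannot do raises IKError and nothing moves.
- close_job(): hands the job in; it is judged then, once.
Readings, each from a call of its own:
- read_time_s(): time.
- read_joint_pos(): joint angles.
- read_joint_vel(): joint speeds.
- read_joint_efforts(): joint torques, N m.
- read_eef_pos(): TCP position.
- read_orientation(): TCP orientation.
- read_force(): force on the tool from outside, world axes, zero at the start.
- read_ft_torque(): the same for the moment, N m.
- read_gripper_width(): finger opening in m.
- read_grip_force(): force on a finger pad.
Only numpy, scipy, OpenCV 4.12 (cv2) and the standard library are available. Lean on these libraries where they do the work, as an engineer would, in place of code of your own. Each camera call takes 0.05 s, during which the arm holds its last target. There are 200 camera calls.

## Working session

There is one attempt and no reset: what is moved stays moved. The work goes in short steps, each a Python script; the robot and the scene stay as the last script left them, time stands still between calls to the robot, and variables do not carry over. Pictures are saved under pics/ and viewed, at most 10 in all, crops included, and the job is handed in when it is done.

```bash
mkdir -p pics
cat > h.py <<'E'
import numpy as np, cv2
from bench import *
def snap(n,f):
    d=grab_frame(n); cv2.imwrite(f'pics/{f}.png',d['pixels']); np.savez(f'{f}.npz',**{k:np.array(v) for k,v in d.items()}); return d
def pt(d,u,v,r=1):
    f=192/np.tan(np.radians(float(d['fov_y']))/2); K=np.array([[f,0,float(d['cx'])],[0,f,float(d['cy'])],[0,0,1]])
    x,y=cv2.undistortPoints(np.array([[[u,v]]],float),K,np.array(d['distortion'],float))[0,0]
    w=d['range_z'][int(v)-r:int(v)+r+1,int(u)-r:int(u)+r+1]; z=np.median(w[w>0])
    return (d['cam_to_world']@[x*z,-y*z,-z,1])[:3]
E
python3 - <<'E'
from h import *
a=snap('top','top0')['pixels'];b=snap('scene','scene0')['pixels']
print(read_time_s())
E
```

```text
0.1
```

View pics/top0.png

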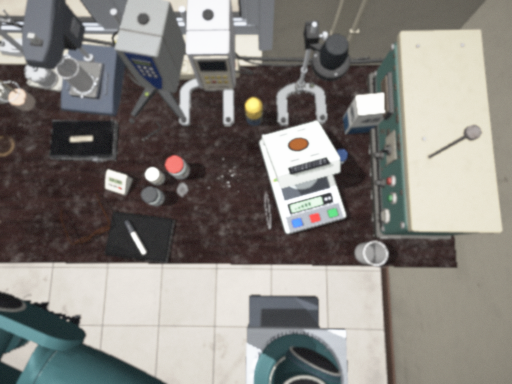

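View pics/scene0.png

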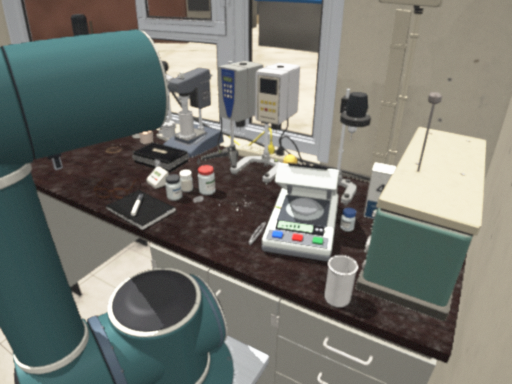

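The top view shows the blue key near (297,223), red (315,217), green (333,212), and the dark grip strip near (308,166). I'll enlarge it and measure.

Run:
```python
from h import *
d=dict(np.load('top0.npz')); im=d['pixels']
hsv=cv2.cvtColor(im,cv2.COLOR_BGR2HSV)
for n,(lo,hi),(u,v) in [('blue',(100,130),(297,223)),('red',(0,8),(315,217)),('red2',(172,180),(315,217)),('green',(45,85),(333,212))]:
    m=np.zeros(im.shape[:2],bool); m[v-10:v+11,u-10:u+11]=1
    m&=(hsv[...,0]>=lo)&(hsv[...,0]<=hi)&(hsv[...,1]>130)
    vs,us=np.nonzero(m)
    if len(us): print(n,len(us),us.mean(),vs.mean(),pt(d,us.mean(),vs.mean()))
for u,v in [(290,171),(300,168),(308,166),(316,164),(326,161),(298,144),(280,137),(316,127)]: print(u,v,pt(d,u,v))
cv2.imwrite('pics/crop0.png',cv2.resize(im[115:240,250:360],None,fx=4.5,fy=4.5,interpolation=cv2.INTER_CUBIC))
```

```text
blue 61 296.62295081967216 222.37704918032787 [ 0.48476559 -0.00100469  0.06682632]
red 59 314.49152542372883 217.4406779661017 [ 0.50124215 -0.05849645  0.06710954]
green 39 332.28205128205127 212.48717948717947 [ 0.51791291 -0.11594273  0.06640345]
290 171 [0.61684318 0.03205255 0.23313842]
300 168 [0.62578111 0.00367292 0.23293812]
308 166 [ 0.63164867 -0.01897153  0.23329445]
316 164 [ 0.637019   -0.0412986   0.23566737]
326 161 [ 0.6462542  -0.06987106  0.23424843]
298 144 [0.71547014 0.00236275 0.17001448]
280 137 [0.7480025  0.0555845  0.13757995]
316 127 [ 0.78154021 -0.05824558  0.13666068]
```

View pics/crop0.png

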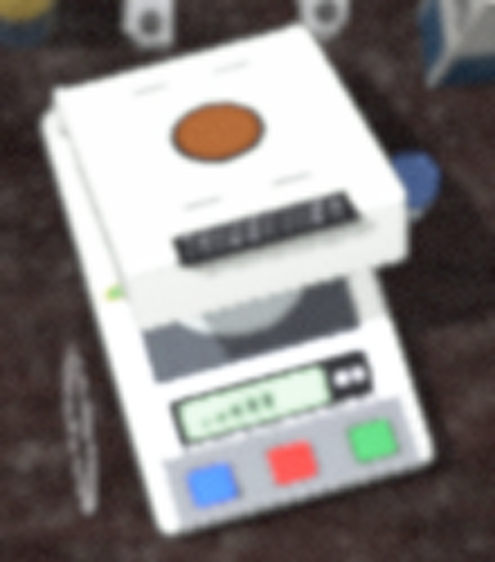

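Key spacing (60 mm), key height (66–67 mm), and grip radius (198 vs 192 mm) all match the given sizes. Yaw is about 16° and the hood angle about 0.6 rad. Next I'll go above the tare key and check the IK for the whole plan.

```bash
cat >> h.py <<'E'
from scipy.spatial.transform import Rotation as R
red=np.array([.5012,-.0585,.0665]); yaw=16.1
X=np.array([np.cos(np.radians(yaw)),np.sin(np.radians(yaw)),0]); Y=np.array([-X[1],X[0],0]); Z=np.array([0,0,1.])
O=(red+.14*X)*[1,1,0]
def key(y,z): return list(O-.141*X+y*Y+z*Z)
def att(t): return list((R.from_euler('z',yaw,degrees=True)*R.from_euler('y',t)*R.from_euler('x',180,degrees=True)).as_euler('xyz',degrees=True))
H=O+.128*X+.085*Z
def grip(th,off=0):
    x,z=-.187,.045+off; c,s=np.cos(th),np.sin(th)
    return list(H+(x*c+z*s)*X+(-x*s+z*c)*Z)
E
python3 - <<'E'
from h import *
print(O,H,read_orientation(),read_force())
for th in (.65,.6,.4,.2,0):
    print(th,np.round(grip(th),3),inverse_kinematics(grip(th),att(th)),inverse_kinematics(grip(th),att(th/2)))
print(inverse_kinematics(key(.06,.06),att(0)),inverse_kinematics(key(-.06,.06),att(0)))
command_gripper(0)
move_ptp(key(.06,.25),att(0)); print(read_time_s())
move_linear(key(.06,.11),.12)
d=snap('wrist','w1'); t=snap('top','top1'); print(read_time_s(),read_force(),read_eef_pos())
E
```

```text
[ 0.63570908 -0.01967595  0.        ] [0.75868881 0.01582033 0.085     ] [-1.79936494e+02 -2.77437735e-03  1.59845457e+02] [ 0.27145038 -0.67803299  0.58147671]
0.65 [ 0.642 -0.018  0.234] [  0.36828556  24.61500857  66.26401425 -11.52200727 124.76666737
  70.73029303] [ -1.39275804  13.74984275  75.71457859  -5.8008418  108.26347625
  71.54761234]
0.6 [ 0.635 -0.02   0.228] [-5.15487356e-03  2.22170798e+01  6.91654904e+01 -1.05848418e+01
  1.21494113e+02  7.10205813e+01] [ -1.73365011  12.11541078  77.99283874  -5.40881692 106.23125704
  71.39950406]
0.4 [ 0.61  -0.027  0.199] [ -1.6990303   13.05710744  80.4613364   -7.20148249 108.27356716
  71.25804984] [-3.1539858   6.16057067 86.62515759 -3.79353328 98.03066878 70.5716023 ]
0.2 [ 0.591 -0.033  0.166] [-3.7274671   4.71074462 91.26802901 -3.87754342 94.80653679 70.21238985] [-4.62625193  1.22305689 94.4847348  -2.0247978  89.65343027 69.38080526]
0 [ 0.579 -0.036  0.13 ] [-6.08063511e+00 -2.54739674e+00  1.01519855e+02 -2.54444375e-14
  8.10275421e+01  6.78193649e+01] [-6.08063511e+00 -2.54739674e+00  1.01519855e+02 -2.54444375e-14
  8.10275421e+01  6.78193649e+01]
[-3.15651717e+00 -1.20358168e+01  1.16869687e+02 -2.54444375e-14
  7.51661298e+01  7.07434828e+01] [-1.54523739e+01 -5.78371846e+00  1.11388442e+02 -2.54444375e-14
  7.43952767e+01  5.84476261e+01]
3.2917
4.7083 [-0.87450346 -0.26326481 -0.215407  ] [ 0.4839078  -0.00113503  0.11069717]
```

View pics/w1.png

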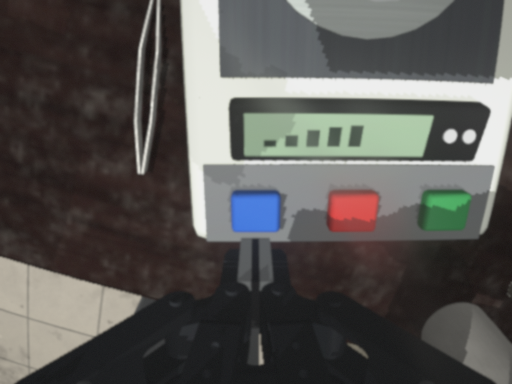

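The wrist view shows the blue key at (256,211), red at (353,211), and green at (445,210). The closed fingertips are lined up with blue. I'll recheck the positions, then tap the tare key under force control.

```bash
cat >> h.py <<'E'
def fz(n=4):
    a=[]
    for _ in range(n): a.append(read_force()[2]); sleep(.02)
    return np.mean(a)
def tap(y,ztop=.067):
    move_linear(key(y,ztop+.004),.06); sleep(.1); f0=fz(6); z=ztop+.002
    while z>ztop-.010:
        move_linear(key(y,z),.02); f=fz()-f0; print(round(z,4),round(f,2),round(read_eef_pos()[2],4),round(read_time_s(),2))
        if f>3.5: break
        z-=.001
    sleep(.15); move_linear(key(y,.10),.08)
E
python3 - <<'E'
from h import *
d=dict(np.load('w1.npz'))
P=[pt(d,u,v) for u,v in ((256,211),(353,211),(445,210))]
for p,y in zip(P,(.06,0,-.06)): print(p,p-key(y,.066))
if max(abs((P[0]-key(.06,.066))[:2]))<.006: tap(.06)
E
```

```text
[ 0.48647334 -0.00143208  0.06580118] [ 0.002873   -0.00030152 -0.00019882]
[ 0.50271583 -0.05764737  0.06614076] [0.00247661 0.00112994 0.00014076]
[ 0.51902691 -0.11413882  0.06559815] [ 0.00214881  0.00228524 -0.00040185]
0.069 0.04 0.069 6.03
0.068 -0.16 0.068 6.34
0.067 -0.17 0.067 6.66
0.066 0.14 0.066 6.97
0.065 0.55 0.065 7.29
0.064 1.29 0.0641 7.61
0.063 2.16 0.063 7.92
0.062 2.73 0.0621 8.24
0.061 3.4 0.061 8.56
0.06 3.91 0.06 8.88
```

Tare tapped: force rose to 3.9 N, about 5–6 mm of travel. Next, the hood along its arc.

Run:
```python
from h import *
move_linear(key(.06,.30),.2)
move_ptp(grip(.78,.02),att(.6)); print(read_time_s()); sleep(.1)
f0=np.mean([read_force() for _ in range(5)],0)
th=.74
while th>.02:
    move_linear(grip(th),.06,att(min(th,.6))); f=np.array(read_force())-f0
    print(round(th,2),np.round(f,1),round(read_time_s(),2))
    if np.linalg.norm(f)>10: break
    th-=.06
snap('wrist','w2')
```

```text
12.0167
0.74 [0.9 0.3 1.1] 12.72
0.68 [ 0.9 -0.4  0.8] 13.07
0.62 [-0.5 -1.3  1. ] 13.41
0.56 [ 0.4 -1.1  0.1] 13.75
0.5 [ 1.3 -0.2  0.5] 14.09
0.44 [ 1.1 -0.6  0.7] 14.43
0.38 [ 0.3 -0.   0.3] 14.78
0.32 [ 0.2 -0.2  0.8] 15.12
0.26 [ 1.4 -0.3  0.3] 15.46
0.2 [ 0.3 -0.5 -0. ] 15.8
0.14 [ 0.5  0.2 -0.4] 16.14
0.08 [0.8 0.1 1.2] 16.48
```

Run:
```python
from h import *
snap('scene','s2');t=snap('top','top2')
a=cv2.imread('pics/w2.png');b=cv2.imread('pics/s2.png')[140:280,230:390]
cv2.imwrite('pics/c2.png',np.hstack([cv2.resize(a,(400,300)),cv2.resize(b,(343,300),interpolation=cv2.INTER_CUBIC)]))
print(read_eef_pos())
```

```text
[ 0.58342621 -0.03481328  0.1452116 ]
```

View pics/c2.png

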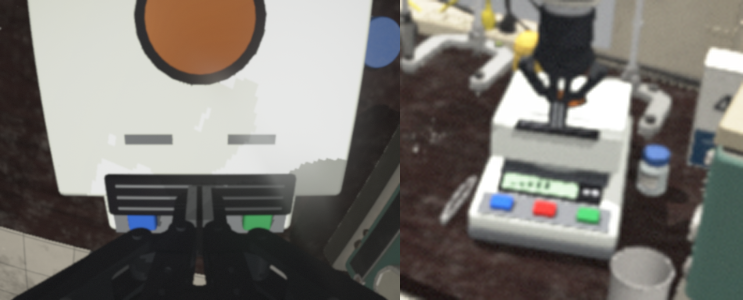

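The fingertips sit on the grip strip and the hood is following, almost shut. I'll push on in small steps until the buffers resist.

Run:
```python
from h import *
f0=fz(6); th=.06
while th>-.045:
    move_linear(grip(th),.03,att(max(th,0))); f=fz(3)-f0
    print(round(th,3),round(f,2),round(read_eef_pos()[2],4),round(read_time_s(),2))
    if f>10: break
    th-=.02 if th>.02 else .006
sleep(.3); print(fz()-f0)
move_linear(list(np.array(read_eef_pos())+[0,0,.05]),.08)
d=snap('wrist','w3'); t=snap('top','top3')
for u,v in ((290,171),): pass
cv2.imwrite('pics/c3.png',np.hstack([cv2.resize(d['pixels'],(400,300)),cv2.resize(t['pixels'][115:240,250:360],(264,300))]))
print(read_eef_pos(),read_time_s())
```

```text
0.06 0.08 0.1412 17.06
0.04 0.32 0.1376 17.38
0.02 -0.07 0.1338 17.71
0.014 0.18 0.1326 18.01
0.008 -0.16 0.1314 18.31
0.002 -0.18 0.1303 18.61
-0.004 6.76 0.13 18.91
-0.01 15.22 0.1299 19.21
15.847209849434943
[ 0.57886175 -0.03606991  0.17924646] 20.475
```

View pics/c3.png

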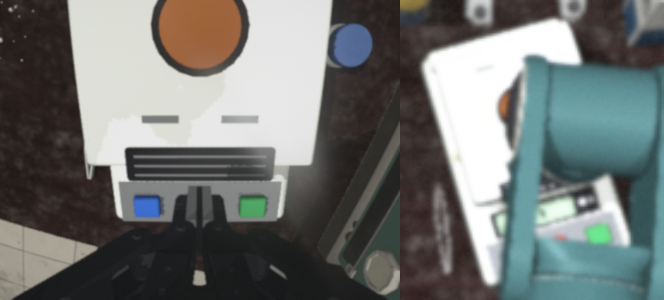

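The hood looks shut: the buffers met 15 N at z=0.130, the strip's height with the hood shut. I'll confirm the strip height by depth, then tap start.

Run:
```python
from h import *
d=dict(np.load('w3.npz'))
P=[pt(d,u,v,2) for u,v in ((180,208),(215,208),(300,208),(335,208))]; print(np.round(P,4))
g=pt(d,323,264); print(g, g-key(-.06,.066))
if np.mean([p[2] for p in P])<.133:
    move_linear(key(-.06,.17),.15); move_linear(key(-.06,.09),.1)
    tap(-.06)
    move_linear(key(-.06,.22),.15)
    w=snap('wrist','w4'); s=snap('scene','s4')
    print([np.round(pt(w,u,v),4) for u,v in ((256,100),)],read_time_s())
    cv2.imwrite('pics/c4.png',np.hstack([cv2.resize(w['pixels'],(400,300)),cv2.resize(s['pixels'][140:280,230:390],(343,300))]))
```

```text
[[ 0.5682  0.0085  0.1295]
 [ 0.5742 -0.0122  0.1295]
 [ 0.5887 -0.0623  0.1296]
 [ 0.5947 -0.0831  0.1297]]
[ 0.52019129 -0.11537804  0.06563491] [ 0.00331319  0.00104603 -0.00036509]
0.069 0.21 0.069 23.24
0.068 -0.08 0.068 23.56
0.067 -0.2 0.067 23.88
0.066 0.66 0.066 24.19
0.065 1.05 0.065 24.51
0.064 1.53 0.0641 24.82
0.063 3.21 0.0631 25.14
0.062 3.03 0.0621 25.46
0.061 3.45 0.0611 25.77
0.06 4.53 0.06 26.09
[array([ 0.5723, -0.1014,  0.0669])] 27.9417
```

View pics/c4.png

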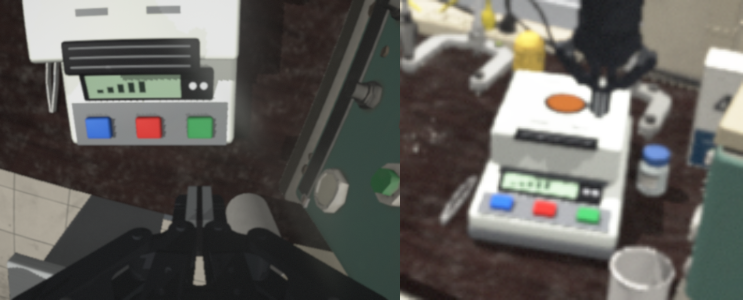

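The hood is shut, all keys are back up, nothing else has moved, and the arm is clear.

```bash
python3 -c "
from bench import *
print(close_job())"
```

```text
the job is handed in; nothing more can be done
None
```

The blank run is started and handed in at about 28 s: tare key tapped with the hood open, hood pushed fully shut (strip measured at 130 mm), start key tapped. The red key, pan and bystanders were left alone.

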